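Bolt the photometer's sample lid past its spring catch

TASK

Bolt the photometer's sample lid shut: press the long spring catch bar down with one fingertip and, keeping it down all the way, push the bolt's black knob with the other fingertip until the bolt is fully home through the keeper on the lid. Then lift away so that the catch springs up behind the bolt and locks it. Only press and push, never take the knob between the fingers, and leave the vial, tub and beaker where they stand.

Things in the scene. Friction and masses are not known exactly. Their poses are not given: they have to be found in the camera images.
- photometer: Beige bench photometer, fixed, 260 (its x) by 360 mm (its y), deck 100 mm above the bench, turned up to 0.5 rad. Origin: centre of its underside. Its +y half is the shut sample lid (top at 104 mm); on the -y half a back plate (top 3 mm above the deck) bears the bolt and, on its -x side, the catch bar; both run along y. Nothing but the vial stands over 36 mm above the deck.
- bolt_knob (a point): Top centre of the bolt's black upright knob (moves with it; axes as the photometer's): 18 (x) by 14 mm (y), top 35 mm above the deck, at photometer x 50 mm, y -93 mm + bolt. The knob is the bolt's tail: behind it (-y side) only the back plate lies below a fingertip. Its 10 mm rod runs ahead (+y). A low steel tab reaches from it towards the bar (-x), below 15 mm above the deck.
- bolt (a joint): Slide of the bolt along the photometer's +y, m: 0 fully back, 0.056 fully home (end stop); starts between 0 and 0.005. Takes 2 to 3 N. With the catch up it is stopped at about 0.007; two more teeth stop it at about 0.022 and 0.037 if the catch comes up on the way. The last tooth is passed at 0.049.
- catch_bar (a point): Top centre of the aluminium catch bar (moves with it), 18 mm above the deck when up. Flat top 26 (x) by 120 mm (y), centred at photometer x -10 mm, y -90 mm: its centre line is 60 mm to the -x side of the knob's centre, so a fingertip can press it level with the knob and slide along it. On its edge towards the bolt are three steel teeth, lower than its top.
- catch (a joint): How far the catch bar is pressed straight down, m: 0 up, 0.010 fully down (stop; top then 8 mm above the deck). The bolt passes freely from 0.007 on. Spring: 2.5 N to start, 5 N fully down; it springs back up when let go.
- keeper (a point): Top centre of the steel bridge on the lid through which the bolt's nose goes when home, 28 mm wide, 26 mm above the deck; fixed to the photometer at x = 50 mm, y = 14 mm. A like bridge, the bolt's guide, stands at y = -20 mm.
- vial_mid (a point): Half-way up a small amber vial with a black cap, 24 mm across, 45 mm tall, standing loose on the sample lid. A bystander.
- tub_mid (a point): Half-way up a white plastic tub with a lid, 68 mm across, 85 mm tall, loose on the bench at the photometer's -y end. A bystander.
- beaker_mid (a point): Half-way up an open glass beaker, 60 mm across, 75 mm tall, loose on the bench at the photometer's +y end. A bystander.

How it is judged:
On the way, in this order (a step that is already met when the one before it is completed fails the run):
1. the catch bar is pressed down while the bolt is still back (value of joint catch above 0.005 m and value of joint bolt below 0.012 m), for 0.05 s.
2. the bolt is home with the catch bar still held down (value of joint bolt above 0.05 m and value of joint catch above 0.004 m), for 0.05 s.
At the end, for the whole second after the job is handed in: The bolt is home (slid 50 mm or more of its 56 mm), the catch bar is up again (within 2 mm) and so locks it, and the vial, tub and beaker stand upright within 15 mm of where they were (value of joint bolt above 0.05 m and value of joint catch below 0.002 m and distance of each of vial_mid, tub_mid, beaker_mid from where it was at the start of the episode below 0.015 m and angle between each of vial_mid, tub_mid, beaker_mid's own z axis and vertical below 0.2 rad); the robot touches nothing.
It fails at once if the knob is taken between the fingers (x of the grasp point in the frame of bolt_knob between -0.01 and 0.01 m and y of the grasp point in the frame of bolt_knob between -0.01 and 0.01 m and z of the grasp point in the frame of bolt_knob between -0.04 and 0.01 m).
It fails at once if the vial is moved by 15 mm, lifted or knocked over (distance of vial_mid from where it was at the start of the episode above 0.015 m or angle between vial_mid's own z axis and vertical above 0.3 rad).
It fails at once if the tub is moved by 15 mm, lifted or knocked over (distance of tub_mid from where it was at the start of the episode above 0.015 m or angle between tub_mid's own z axis and vertical above 0.3 rad).
It fails at once if the beaker is moved by 15 mm, lifted or knocked over (distance of beaker_mid from where it was at the start of the episode above 0.015 m or angle between beaker_mid's own z axis and vertical above 0.3 rad).
It also fails if it takes over 35 s, if anything falls off the work surface, if the arm or the gripper's body presses on something with over 40 N, if the wrist force passes 120 N, or if a joint passes its speed limit or range.

ROBOT

A 6-joint arm with a two-finger parallel gripper is mounted at the origin on the work surface. World frame = base frame: x ahead of the robot, y to its left, z up, the work surface at z = 0. Lengths are in m, angles in rad, forces in N, time in s.
With the tool pointing down it reaches from about 0.275 to 0.825 m from the base axis. Payload 4.9 kg.
Tool frame: the origin (TCP) lies on the front face of the gripper's body, between the roots of the fingers; the fingertips stand 73 mm ahead of it and the grasp point (between the pads) lies 54 mm ahead of it; z points along the fingers, y is the line along which they close (so a half turn about z gives the same grasp; the last joint's range is limited). The gripper opens to 85 mm and grips with 20 to 120 N. Pads are 22 mm wide; open, the fingers measure 114 mm over their backs; the gripper's body (76 mm by 85 mm) begins 54 mm behind the grasp point. The pads swing forward as they close: fully open they stand 13 mm farther back than shut.
Start: joints at [-1.44, 0.326, -0.193, 1.052, 0, 1.437], TCP at [0.144, -0.531, 0.304] pointing down, gripper open.
Joint ranges: [-2.65, 2.65], [-0.97, 1.79], [-1.3, 1.35], [-1.93, 2.1], [-1.47, 1.37], [-3.14, 3.14]. Speed limits (rad/s): [2.57, 2.57, 3.14, 3.14, 3.14, 3.14].

INTERFACE

Orientations are given as a unit quaternion [w, x, y, z].
In Python, from rig import arm, planner, snapshot, job gives the robot as it stands. Calls block until the motion is done:
- arm.goto(position, orientation): joint-space move of the TCP to a pose.
- arm.servo_line(position, rate=0.15, rotation=None, max_force=None): straight line of the TCP; rotation=None keeps the orientation; rate is the mean speed in m/s. With max_force (N) it stops when the force on the tool has changed by that much, and returns True; else False.
- arm.move_j(angles): joint-space move.
- arm.set_gripper(opening): finger opening in m; the grip force is fixed at half the most; returns when the fingers have stopped.
- arm.wait(seconds).
- planner.ik(position, orientation): joint angles nearest the present ones, or None.
- arm.observe(): the state.
- snapshot(name): name is "scene" or "top" or "wrist"; returns a dict with "pixels" (480x640x3 uint8, red, green, blue), "fx", "fy", "cx", "cy" (pixels), "D" ([k1, k2, p1, p2, k3] as OpenCV has them; the pictures are not rectified), "view" (4x4, takes a point from world to camera coordinates). Camera axes: x right, y down, z forward; pixel columns grow to the right and rows downward; lengths in m; the calibration is good to about 2 mm. A picture is of the moment at which its call begins. There is no depth.
A pose or a line that the arm cannot do raises arm.IKError and nothing moves.
- job.hand_in(): hands the job in; it is judged then, once.
The state is a dict: "time": time; "joints": joint angles; "joint_vel": joint speeds; "effort": joint torques, N m; "position": TCP position; "eef_rot": TCP orientation; "force": force on the tool from outside, world axes, zero at the start; "moment": the same for the moment, N m; "gripper_width": finger opening in m; "grip_force": force on a finger pad.
Only numpy, scipy, OpenCV 4.12 (cv2) and the standard library are available. Lean on these libraries where they do the work, as an engineer would, in place of code of your own. Each camera call takes 0.05 s, during which the arm holds its last target. There are 200 camera calls.

## Working session

There is one attempt and no reset: what is moved stays moved. The work goes in short steps, each a Python script; the robot and the scene stay as the last script left them, time stands still between calls to the robot, and variables do not carry over. Pictures are saved under pics/ and viewed, at most 10 in all, crops included, and the job is handed in when it is done.

```bash
ls; mkdir -p pics
python3 - <<'E'
from rig import arm, snapshot
import cv2, numpy as np
for n in ["scene","top","wrist"]:
    s=snapshot(n); cv2.imwrite(f"pics/{n}0.png",s["pixels"][:,:,::-1]); np.savez(f"{n}0.npz",**{k:np.array(v) for k,v in s.items()})
    print(n,s["fx"],s["cx"],s["D"],np.round(s["view"],3).tolist())
print(arm.observe())
E
```

```text
pics
scene 620.5383886727359 311.4825693345228 [-0.01569282  0.          0.          0.          0.        ] [[0.079, 0.997, 0.014, -0.136], [0.648, -0.041, -0.761, -0.264], [-0.758, 0.069, -0.649, 1.57], [0.0, 0.0, 0.0, 1.0]]
top 474.84363835303867 320.9506473803737 [0.02076 0.      0.      0.      0.     ] [[-0.011, -1.0, 0.009, 0.086], [-0.987, 0.009, -0.157, 0.556], [0.157, -0.011, -0.987, 0.912], [0.0, 0.0, 0.0, 1.0]]
wrist 387.94776925418273 322.8061323346866 [0.00149282 0.         0.         0.         0.        ] [[0.261, -0.965, -0.002, -0.549], [-0.915, -0.248, 0.319, -0.042], [-0.309, -0.081, -0.948, 0.382], [0.0, 0.0, 0.0, 1.0]]
{'time': 0.15, 'joints': array([-1.44019966e+00,  3.26759069e-01, -1.93321928e-01,  1.05201057e+00,
       -6.34735026e-06,  1.43663762e+00]), 'joint_vel': array([-0.00161952, -0.002569  ,  0.00441883, -0.0001936 , -0.00062122,
        0.00079173]), 'effort': array([ 8.74983925e-04, -4.43702316e+01,  2.62665993e+01,  1.03676860e-02,
       -1.09918271e-04, -3.45595211e-06]), 'position': array([ 0.14390783, -0.53049285,  0.30330184]), 'eef_rot': array([-6.47626421e-04,  9.91250654e-01,  1.31991372e-01, -2.02024434e-06]), 'force': array([0.39635588, 0.04690383, 0.64412801]), 'moment': array([ 0.0787169 ,  0.00181913, -0.05933463]), 'grip_force': 0.0, 'gripper_width': 0.08566623449101746}
```

View pics/top0.png

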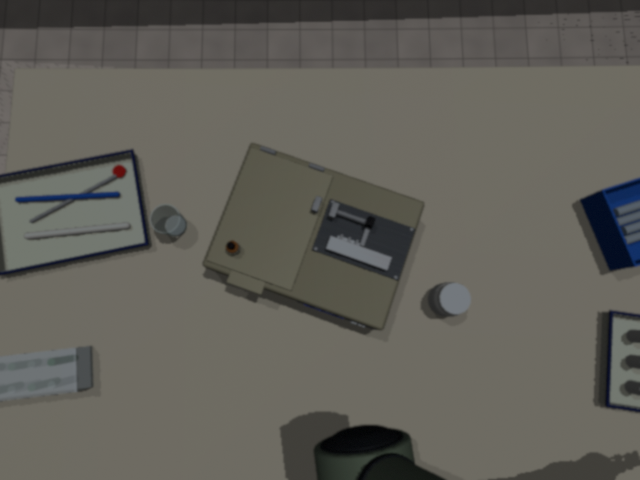

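View pics/scene0.png

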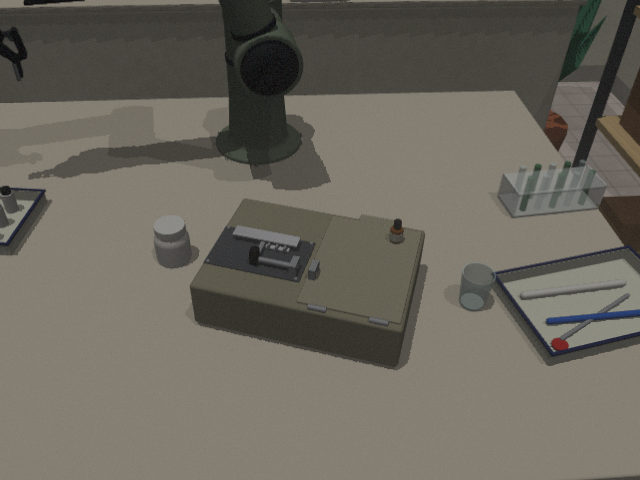

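The top view shows the photometer turned about -0.3 rad. The lid is on its left, the knob is at about (370,222), the bright bar runs (328,238)–(390,265), and the keeper is at (316,205). The scene view agrees. Next I'll measure by ray casting.

```bash
cat > h.py <<'E'
import cv2, numpy as np
from rig import arm, planner, snapshot, job
def ray(s,uv,z):
    K=np.array([[s["fx"],0,s["cx"]],[0,s["fy"],s["cy"]],[0,0,1]],float); V=np.array(s["view"])
    n=cv2.undistortPoints(np.array(uv,float).reshape(-1,1,2),K,np.array(s["D"],float))[:,0]
    d=np.c_[n,np.ones(len(n))]@V[:3,:3]; o=-V[:3,:3].T@V[:3,3]
    return o+d*((z-o[2])/d[:,2])[:,None]
def proj(s,P):
    K=np.array([[s["fx"],0,s["cx"]],[0,s["fy"],s["cy"]],[0,0,1]],float); V=np.array(s["view"])
    return cv2.projectPoints(np.array(P,float).reshape(-1,1,3),cv2.Rodrigues(V[:3,:3])[0],V[:3,3],K,np.array(s["D"],float))[0][:,0]
def rot(a): return np.array([[np.cos(a),-np.sin(a)],[np.sin(a),np.cos(a)]])
def bar(s,roi,thr,z=0.118):
    "bright bar top: centre, yaw of photometer, size"
    g=s["pixels"].min(2).astype(np.uint8); m=np.zeros_like(g); x0,y0,x1,y1=roi
    m[y0:y1,x0:x1]=(g[y0:y1,x0:x1]>thr)*255
    m=cv2.morphologyEx(m,cv2.MORPH_OPEN,np.ones((5,5)))
    c=max(cv2.findContours(m,0,1)[0],key=cv2.contourArea)
    P=ray(s,c.reshape(-1,2),z)[:,:2]
    r=cv2.minAreaRect((P*1000).astype(np.float32)); b=cv2.boxPoints(r)
    e=max(b[1]-b[0],b[2]-b[1],key=np.linalg.norm)
    if e[1]<0: e=-e
    return np.array(r[0])/1000, np.arctan2(-e[0],e[1]), r[1], c
E
python3 - <<'E'
from h import *
s=dict(np.load("top0.npz"))
g=s["pixels"].min(2); print(g[252,340:390:6],g[220,330:420:8])
for t in (110,130,150):
    try:
        c,a,sz,k=bar(s,(310,215,410,285),t); print(t,c,a,sz,cv2.boundingRect(k))
    except Exception as e: print(t,e)
im=s["pixels"][180:290,290:430,::-1]; cv2.imwrite("pics/crop1.png",cv2.resize(im,None,fx=5,fy=5,interpolation=2))
E
```

```text
[106 115 115 115 115 115 100  50  42] [24 40 31 40 79 12 42 42 67 73 74 63]
110 [0.51894623 0.01186843] -0.3558148 (112.960693359375, 22.276023864746094) (330, 239, 58, 28)
130 max() iterable argument is empty
150 max() iterable argument is empty
```

View pics/crop1.png

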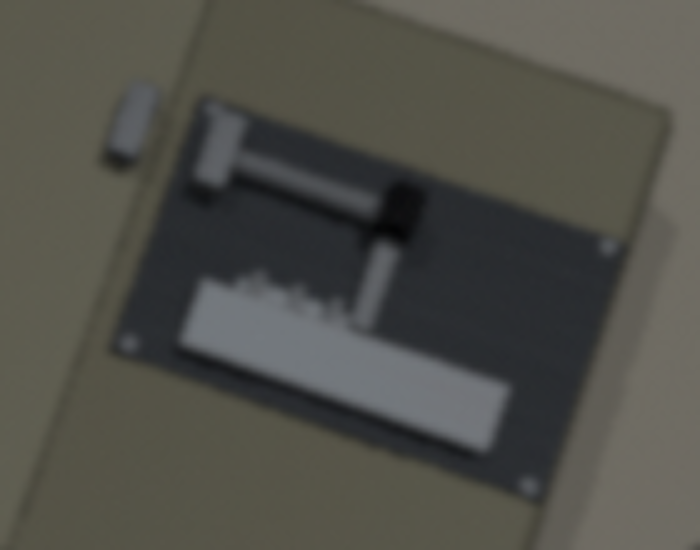

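The crop shows the bar's corners at about (203,280), (510,385), (490,452) and (180,348), with the black knob's top at (405,205). The yaw is about -0.33. I'll go above it and take a close look.

Run:
```python
from h import *
s=dict(np.load("top0.npz"))
px=np.array([[203,280],[510,385],[490,452],[180,348]])/5+[290,180]
P=ray(s,px,0.118)[:,:2]; c=P.mean(0); e=P[0]-P[1]; a=np.arctan2(-e[0],e[1])
print(c,a,np.linalg.norm(e),np.linalg.norm(P[0]-P[3]))
kn=ray(s,[[405/5+290,197/5+180]],0.135)[0,:2]; print("knob in photom. rel bar",rot(-a)@(kn-c))
tgt=c+rot(a)@[0.03,-0.04]
arm.set_gripper(0.046)
best=None
q0=arm.observe()["joints"]
for th in (a+np.pi/2,a-np.pi/2):   # tool x direction
    q=[0,np.cos(th/2),np.sin(th/2),0]; j=planner.ik([*tgt,0.30],q); print(th,j)
    if j is not None and (best is None or np.abs(j-q0).sum()<best[0]): best=(np.abs(j-q0).sum(),q)
arm.goto([*tgt,0.30],best[1])
s=snapshot("wrist"); cv2.imwrite("pics/w1.png",s["pixels"][:,:,::-1]); np.savez("w1.npz",**{k:np.array(v) for k,v in s.items()})
o=arm.observe(); print(o["time"],o["position"],o["eef_rot"],o["gripper_width"],o["force"])
```

```text
[0.51646464 0.01109165] -0.3433214493667814 0.1196327411197706 0.026868346804006325
knob in photom. rel bar [ 0.06378194 -0.00031669]
1.2274748774281152 [-0.20757771  0.29659483 -0.24475878  1.02944271  0.          1.70654007]
-1.9141177761616779 [-0.20757771  0.29659483 -0.24475878  1.02944271  0.         -1.43505259]
2.9167 [ 0.53124396 -0.03756216  0.30000561] [ 8.76447460e-05  8.17941885e-01  5.75300846e-01 -4.17319676e-05] 0.045828174364872146 [-0.42052084 -0.58767989  0.93430077]
```

View pics/w1.png

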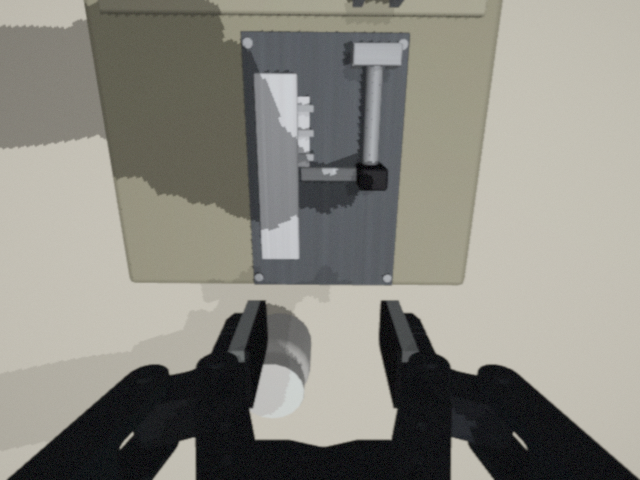

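The close wrist view shows the bar's corners at (254,74), (297,74), (299,259) and (261,259). The knob's top is at about x 358–387, y 165–188. The fingers are clear of everything, and the tub below them is lower than the deck.

Run:
```python
from h import *
s=dict(np.load("w1.npz"))
P=ray(s,[[254,74],[297,74],[299,259],[261,259]],0.118)[:,:2]; c=P.mean(0); e=P[0]+P[1]-P[2]-P[3]; a=np.arctan2(-e[0],e[1])
print(c,a,[np.linalg.norm(P[i]-P[i-1]) for i in range(4)])
# plate screws: corners of plate, z~0.103
S=ray(s,[[248,43],[403,44],[387,279],[259,277]],0.103)[:,:2]; print("screws",(rot(-a)@(S-c).T).T)
m=(s["pixels"].max(2)<28).astype(np.uint8); m[:, :330]=0; m[:150]=0; m[210:]=0; m[:,410:]=0
k=max(cv2.findContours(m,0,1)[0],key=cv2.contourArea); x,y,w,h=cv2.boundingRect(k); print(x,y,w,h)
K=ray(s,[[x,y],[x+w,y],[x+w,y+h],[x,y+h]],0.135)[:,:2]; print("knob",(rot(-a)@(K-c).T).T)
V=s["view"]; o=-V[:3,:3].T@V[:3,3]; print("cam",rot(-a)@(o[:2]-c),o[2])
# fingertips
print("tips",(rot(-a)@(ray(s,[[248,302],[266,302],[380,302],[398,302]],0.227)[:,:2]-c).T).T, "tcp",rot(-a)@(np.array([0.53124396,-0.03756216])-c))
```

```text
[0.51733801 0.01143382] -0.35800638278053376 [np.float64(0.11945526455664746), np.float64(0.02583347592080865), np.float64(0.1194602387507647), np.float64(0.026573498861695608)]
screws [[-0.0183159   0.07841754]
 [ 0.07811121  0.07908902]
 [ 0.07865592 -0.08093212]
 [-0.01782653 -0.08047205]]
356 163 30 27
knob [[ 0.04900789  0.00966624]
 [ 0.06704709  0.00989166]
 [ 0.0681125  -0.00653745]
 [ 0.04966642 -0.00676736]]
cam [0.02845797 0.04097696] 0.37053735723814907
tips [[-0.00136687 -0.03552299]
 [ 0.00606837 -0.03543264]
 [ 0.0531776  -0.03485577]
 [ 0.06061741 -0.03476397]] tcp [ 0.03019284 -0.04101675]
```

The sizes match: the bar measures 119 x 26 mm, the plate screws sit symmetrically, and the knob is 58 mm from the bar's line. The knob's back face is at y ≈ -6.6 mm relative to the bar's centre, which puts the bolt at about 3.5 mm. I'll press with the tips 6–7 mm behind it.

```bash
cat >> h.py <<'E'
C=np.array([0.51734,0.01143]); A=-0.358
th=A+np.pi/2; Q=[0,np.cos(th/2),np.sin(th/2),0]
def W(x,y,z): return [*(C+rot(A)@[x,y]),z]
def st(l):
    o=arm.observe(); p=rot(-A)@(o["position"][:2]-C)
    print(l,round(o["time"],2),"loc",np.round(p*1000,1),"z",round(o["position"][2],4),"F",np.round(rot(-A)@o["force"][:2],1),round(o["force"][2],1)); return o
E
python3 - <<'E'
from h import *
arm.set_gripper(0.052)
arm.servo_line(W(0.0295,-0.025,0.215),rate=0.1,rotation=Q)
arm.wait(0.2); st("above")
r=arm.servo_line(W(0.0295,-0.025,0.176),rate=0.02,max_force=3); st(f"touch {r}")
r=arm.servo_line(W(0.0295,-0.025,0.170),rate=0.015,max_force=9); arm.wait(0.2); st(f"down {r}")
s=snapshot("wrist"); cv2.imwrite("pics/w2.png",s["pixels"][:,:,::-1])
E
```

```text
above 4.37 loc [ 29.9 -25. ] z 0.2156 F [-0.5  1.5] -0.0
touch True 5.81 loc [ 29.4 -25. ] z 0.1825 F [ 1.3 -0.3] 3.9
down True 6.52 loc [ 29.5 -25. ] z 0.1771 F [-1.3 -0.4] 7.1
```

View pics/w2.png

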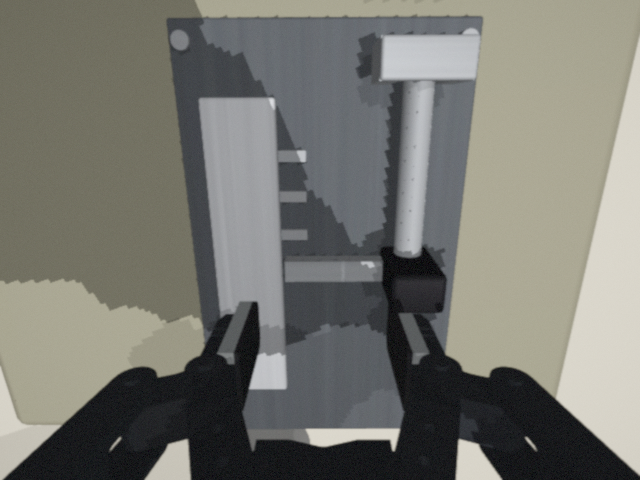

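The left tip is on the bar (tip at about (248,305)) and the right tip is just behind the knob (about (412,315)). The bar looks fully down: 7 N is above the 5 N spring, and the travel matches. Now I'll push.

Run:
```python
from h import *
F=[]
for _ in range(10): arm.wait(0.02); F.append(arm.observe()["force"][2])
print("Fz",np.mean(F),np.std(F))
for y in (-0.012,0.010,0.025,0.037):
    r=arm.servo_line(W(0.0305,y,0.1766),rate=0.03,max_force=20); st(f"y{y} {r}")
    if r: break
arm.wait(0.3); st("end")
s=snapshot("wrist"); cv2.imwrite("pics/w3.png",s["pixels"][:,:,::-1]); np.savez("w3.npz",**{k:np.array(v) for k,v in s.items()})
```

```text
Fz 7.170149248728895 0.4976233822983378
y-0.012 False 7.32 loc [ 30.4 -14.4] z 0.1771 F [-1.7 -8.9] 11.9
y0.01 False 8.2 loc [30.4  7.5] z 0.1771 F [-1.2 -8.9] 10.9
y0.025 False 8.85 loc [30.4 22.9] z 0.177 F [-0.7 -7.1] 10.2
y0.037 False 9.4 loc [30.4 35.2] z 0.1769 F [-0.8 -6.3] 10.7
end 9.7 loc [30.4 35.1] z 0.1769 F [-1.3 -6.8] 9.7
```

View pics/w3.png

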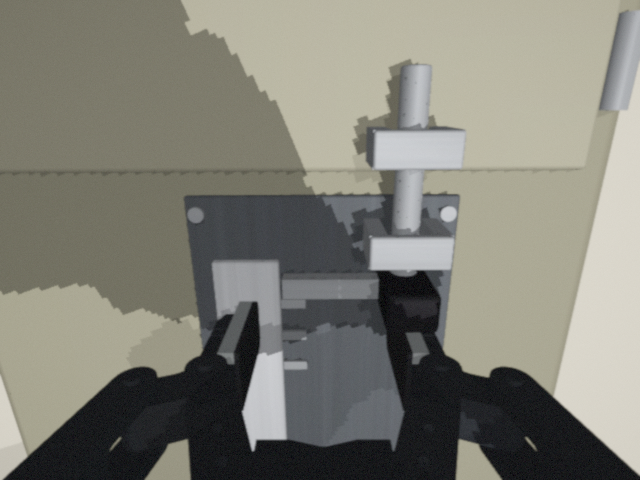

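The bolt is through both bridges, and the tab (about (330,287)) is past all three teeth. I'll push on to the end stop, then back off and lift.

Run:
```python
from h import *
r=arm.servo_line(W(0.0305,0.047,0.1766),rate=0.02,max_force=12); o=st(f"stop {r}")
arm.wait(0.2); o=st("held")
y=(rot(-A)@(o["position"][:2]-C))[1]
arm.servo_line(W(0.0305,y-0.002,0.1766),rate=0.02); st("back")
arm.servo_line(W(0.0305,y-0.004,0.25),rate=0.06); st("lift")
arm.servo_line(W(0.0305,-0.02,0.30),rate=0.12); arm.wait(0.3); st("up")
for n in ("wrist","top"):
    s=snapshot(n); cv2.imwrite(f"pics/{n}4.png",s["pixels"][:,:,::-1]); np.savez(f"{n}4.npz",**{k:np.array(v) for k,v in s.items()})
```

```text
stop True 10.08 loc [30.3 36.9] z 0.1771 F [-0.7 -1.9] 5.7
held 10.28 loc [30.4 36.8] z 0.1771 F [-0.5 -2.5] 5.3
back 10.56 loc [30.4 36.4] z 0.1771 F [-0.7  5.5] 7.2
lift 11.93 loc [30.3 32.7] z 0.2496 F [ 0.2 -0.1] 0.1
up 12.99 loc [ 30.3 -19.7] z 0.2995 F [-0.7 -0.2] 0.0
```

View pics/wrist4.png

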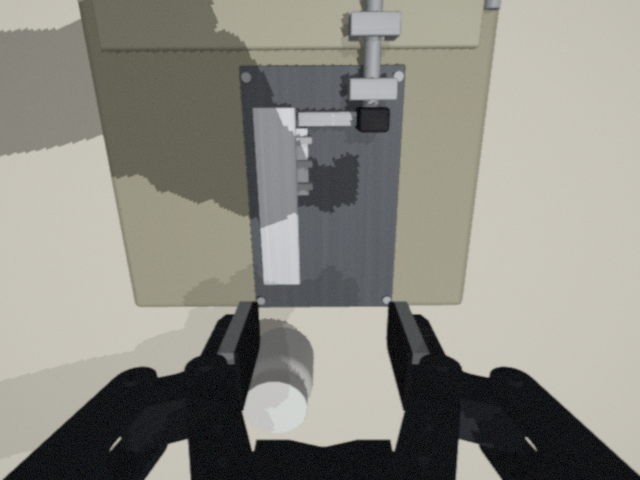

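The knob top is now at about (373,119), the tab lies beyond the last tooth, and the bar shows brightly. Next I'll check the numbers for knob travel, bar height and the bystanders.

Run:
```python
from h import *
def knob(f,y0,y1):
    s=dict(np.load(f)); m=(s["pixels"].max(2)<28).astype(np.uint8); m[:,:330]=0; m[:y0]=0; m[y1:]=0; m[:,410:]=0
    k=max(cv2.findContours(m,0,1)[0],key=cv2.contourArea); x,y,w,h=cv2.boundingRect(k)
    K=ray(s,[[x,y],[x+w,y],[x+w,y+h],[x,y+h]],0.135)[:,:2]; print((x,y,w,h),np.round((rot(-A)@(K-C).T).T*1000,1).tolist())
knob("w1.npz",150,210); knob("wrist4.npz",98,150)
s=dict(np.load("wrist4.npz"))
for z in (0.108,0.118):
    P=ray(s,[[252,108],[295,108],[300,284],[262,284]],z)[:,:2]; print(z,np.round([np.linalg.norm(P[i]-P[i-1])*1000 for i in range(4)],1),np.round((rot(-A)@(P.mean(0)-C))*1000,1))
a=np.load("top0.npz")["pixels"].astype(int); b=np.load("top4.npz")["pixels"].astype(int)
for n,(x,y) in dict(vial=(233,247),tub=(452,300),beaker=(170,224)).items():
    print(n,np.abs(a-b).max(2)[y-22:y+22,x-22:x+22].mean())
```

```text
(356, 163, 30, 27) [[49.0, 9.7], [67.0, 9.9], [68.1, -6.5], [49.7, -6.8]]
(356, 107, 7, 23) [[49.0, 60.6], [53.0, 60.6], [53.4, 47.9], [49.3, 47.9]]
0.108 [124.   27.4 124.1  28.3] [-1.4 -2.1]
0.118 [119.3  26.4 119.3  27.2] [-0.2  0.4]
vial 28.232954545454547
tub 38.850723140495866
beaker 28.62861570247934
```

The bolt measures about 56 mm (home) and the bar is up at 118 mm. The top-view differences are larger than I expected, so I'll look at that picture.

View pics/top4.png

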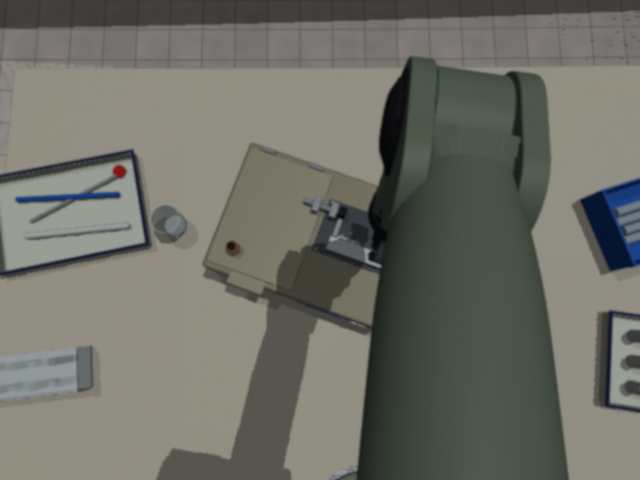

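The difference is only a change in brightness: the vial (233,247) and beaker (170,224) have not moved. The arm hides the tub here, but the wrist view shows it upright and nothing came near it. The bolt's nose is through the keeper, so I'm handing in.

```bash
python3 -c "
from rig import job
print(job.hand_in())"
```

```text
the job is handed in; nothing more can be done
None
```

The bolt is home through the keeper, at about 56 mm, the catch bar has sprung up behind it, the bystanders look undisturbed (the tub I could check only in the wrist view), and the job is handed in; no verdict came back.

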